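# Draw the cassette tray forward with the pull hook

## Robot

A 6-joint arm with a two-finger parallel gripper is mounted at the origin on the work surface. World frame = base frame: x ahead of the robot, y to its left, z up, the work surface at z = 0. Lengths are in m, angles in rad, forces in N, time in s.
With the tool pointing down it reaches from about 0.35 to 0.775 m from the base axis. Payload 5.5 kg.
Tool frame: the origin (TCP) lies at the very end of the fingers, on their centre line; the grasp point (between the pads) lies 19 mm behind it; z points along the fingers, y is the line along which they close (so a half turn about z gives the same grasp; the last joint's range is limited). The gripper opens to 85 mm and grips with 20 to 120 N. Pads are 22 mm wide; open, the fingers measure 114 mm over their backs; the gripper's body (76 mm by 85 mm) begins 54 mm behind the grasp point. The pads swing forward as they close: fully open they stand 13 mm farther back than shut.
Start: joints at [1.13, 0.313, 0.046, 1.304, 0, 1.431], TCP at [0.17, 0.549, 0.231] pointing down, gripper open.
Joint ranges: [-2.76, 2.76], [-0.86, 1.69], [-1.03, 1.26], [-2.2, 2.34], [-1.47, 1.5], [-3.14, 3.14]. Speed limits (rad/s): [2.57, 2.57, 3.14, 3.14, 3.14, 3.14].

## Interface

Orientations are given as a unit quaternion [w, x, y, z].
In Python, from workcell import env, read_camera, get_calibration gives the robot as it stands.
- The arm moves only by the tool jog_arm, never from a script. Its argument "motion" is one flat list of numbers, 7 for each row, row after row: the shift along the tool's x, y, z as a fraction of full scale, then the turn, a rotation vector about the tool's x, y, z as a fraction of full scale, then the opening, from 0 (shut) to 1 (fully open). In form: [x, y, z, wx, wy, wz, grip, x, y, z, wx, wy, wz, grip, ...]. A call has 1 to 12 rows; each row is the pose to reach, as a shift and turn from the pose commanded when the call began, along the tool's axes at that moment; what a row does not reach only later rows make up. Full scale, the value 1, is 0.2 m for a shift and 90 degrees for a turn. A row lasts 1/8 s, in which the tool goes at most 62.5 mm and 10.7 degrees, less where a joint would pass 70% of its speed; a pose out of reach is approached as far as the arm can. A call with a number of a shift or a turn outside -1 to 1 is refused whole. A call with a gripper value outside its range is refused whole. The fingers move at their own pace and stop on an object; "newtons" is the grip in N (left out, the last holds). Time passes only in rows, so rows that repeat a pose let the fingers close. It gives the time, the measured TCP pose, the force, the opening and the grip force at its end, in the units of the state.
- env.get_state(): the state, without advancing time (a new reading comes with each control period).
- read_camera(name): name is "scene" or "top" or "wrist"; returns the picture (400x640x3 uint8, red, green, blue); there is no depth.
- get_calibration(name): a dict with "fx", "fy", "cx", "cy" (pixels), "world_from_camera" (4x4, takes a point from camera to world coordinates). Camera axes: x right, y down, z forward; pixel columns grow to the right and rows downward; lengths in m; the calibration is good to about 2 mm. A picture is of the moment at which its call begins: read the wrist's pose just before it. get_calibration takes no time and is no camera call; for the wrist camera it gives the pose at the moment of the call.
- env.hand_in(): hands the job in; it is judged then, once.
The state is a dict: "clock": time; "joint_pos": joint angles; "qvel": joint speeds; "tau": joint torques, N m; "tcp_pos": TCP position; "orientation": TCP orientation; "wrist_force": force on the tool from outside, world axes, zero at the start; "ft_torque": the same for the moment, N m; "finger_gap": finger opening in m; "grip_force": force on a finger pad.
Only numpy, scipy, OpenCV 4.12 (cv2) and the standard library are available. Lean on these libraries where they do the work, as an engineer would, in place of code of your own. Each camera call takes 0.05 s, during which the arm holds its last target. There are 200 camera calls.

## Task

Take the pull hook from its cradle, hook its prong over the front lip of the open cassette tray that stands deep in the rack, and drag the tray forward until its lip sticks out about 4 cm past the front edge of the rack's deck. Then lay the hook back in its cradle as it was before and let go. Move the tray with the hook only, keep the hand from bumping the rack, and leave the slide box, the jar and the carton where they stand.

Things in the scene. Friction and masses are not known exactly. Their poses are not given: they have to be found in the camera images.
- hook: Loose pull hook, 120 g: square steel shank 10 x 10 mm from x = -46 to 120, black grip 54 long (x = -27 to 27), 16 wide, 24 high, prong turned down at the far end. Origin: middle of the grip, on the shank's centre line; +x to the prong, +z up (prong points to -z). At start and end it lies level in the cradle, origin 60 mm above the bench, the grip free between the forks.
- prong_tip (a point): Middle of the end of the hook's steel prong, hook frame (115, 0, -35) mm. The prong is 10 mm thick (hook x = 110 to 120), 14 mm wide, and reaches 35 mm below the shank's centre line.
- cradle: Fixed stand of the hook: plywood base 170 x 55 x 8 mm, two aluminium forks 10 mm thick at x = -38 and 75 mm. Notches carry the shank: floor 55 mm above the bench, 15 mm wide there, flaring to about 35 mm at the tops, 73 mm above the bench. Origin: on the bench below the middle of the lying hook's grip; +x along the lying shank to the prong, +z up.
- tray: Loose open white plastic tray, about 0.35 kg, tissue cassettes fixed in its rear part: 140 (x) x 120 (y) x 55 mm high, walls 4 mm. It stands on the rack's deck, left or right. Origin: centre of its underside; +x into the rack, +z up. Front wall at x = -70 to -66 mm, its top rim juts 6 mm forward; behind it 60 mm is empty down to the 4 mm floor.
- tray_lip (a point): The lip: top middle of the tray's front wall, tray frame (-68, 0, 55) mm; at the start 60 to 80 mm behind the deck's front edge.
- rack: Fixed rack, open at front and back: grey painted deck 380 (y) x 300 (x) x 20 mm high on the bench, corner posts 10 mm, and straight above it a wire shelf of the same outline (wires along x 31 mm apart), underside 205 mm, top 213 mm above the bench. Origin: on the bench under the middle of the deck's front edge; +x into the depth, +z up.
- slide_box: Bystander: closed grey slide box with a lid and no lip, 144 x 114 x 73 mm, beside the tray on the deck. Origin: centre of its underside.
- jar: Bystander: amber jar with black cap, 68 mm diameter, 110 mm high, on the bench on the other side from the cradle. Origin: centre of its underside.
- glove_box: Bystander: small brown carton 75 x 100 x 60 mm on the bench to the right of the rack. Origin: centre of its underside.
Things that resemble listed ones, but are neither listed nor needed, are in the scene too. Of the things like the hook, leave any that is red or yellow; of the rest the larger one is meant.

How it is judged:
On the way, in this order (a step that is already met when the one before it is completed fails the run):
1. the hook is held and its prong stands inside the tray, just behind the front wall and below the lip (x of prong_tip in the frame of tray between -0.068 and -0.01 m and y of prong_tip in the frame of tray between -0.055 and 0.055 m and z of prong_tip in the frame of tray below 0.05 m and contact force between the fingers and hook above 0.5 N), for 0.1 s.
2. the tray's lip is 20 to 60 mm past the deck's front edge, the tray standing level on the deck (x of tray_lip in the frame of rack between -0.06 and -0.02 m and angle between tray's own z axis and vertical below 0.06 rad and height (world z) of tray between 0.015 and 0.03 m), for 0.2 s.
At the end, for the whole second after the job is handed in: The tray stands level and at rest on the deck with its lip 20 to 60 mm past the deck's front edge; the hook lies at rest in both forks of the cradle, within 15 mm and 0.12 rad of lying exactly as it was, prong forward and down; slide box, jar and carton are within 15 mm of where they were (all of step 2 and linear speed of each of tray, hook below 0.02 m/s and horizontal distance between hook and cradle below 0.015 m and z of hook in the frame of cradle between 0.055 and 0.066 m and angle between the x axis of hook and the x axis of cradle, either way round below 0.12 rad and x of prong_tip in the frame of cradle above 0.08 m and angle between hook's own z axis and vertical below 0.25 rad and distance of each of slide_box, jar, glove_box from where it was at the start of the episode below 0.015 m); the robot touches nothing.
It fails at once if the hand or arm pushes on the tray (over 1 N) (contact force between any of the fingers, the arm and tray above 1 N).
It fails at once if the hand or arm bumps the rack (over 8 N) (contact force between any of the fingers, the arm and rack above 8 N).
It fails at once if the slide box, jar or carton is moved more than 15 mm (distance of any of slide_box, jar, glove_box from where it was at the start of the episode above 0.015 m).
It fails at once if the tray is tipped (angle between tray's own z axis and vertical above 0.3 rad).
It also fails if it takes over 61 s, if anything falls off the work surface, if the arm or the gripper's body presses on something with over 40 N, if the wrist force passes 120 N, or if a joint passes its speed limit or range.

## Working session

There is one attempt and no reset: what is moved stays moved. The work goes in short steps, Python scripts to look and compute and a tool call to move; the robot and the scene stay as the last step left them, time stands still between calls to the robot, and variables do not carry over. Pictures are saved under pics/ and viewed, at most 13 in all, crops included, and the job is handed in when it is done.

Besides the shell and the picture viewer there is one more tool, called in YAML: its name, and indented under it one key for each argument. jog_arm: Moves the arm, as the interface text tells. Shift numbers are shares of 0.2 m and turn numbers shares of 90 degrees, none past 1 either way. Its arguments: {"type":"object","properties":{"motion":{"type":"array","items":{"type":"number"}},"newtons":{"type":"number"}},"required":["motion"]}

```bash
mkdir -p pics; ls; python3 - <<'E'
from workcell import env, read_camera, get_calibration
import cv2,numpy as np
for n in ("scene","top"):
    im=read_camera(n); cv2.imwrite(f"pics/{n}0.png",im[:,:,::-1])
    c=get_calibration(n); print(n,c["fx"],c["fy"],c["cx"],c["cy"],np.round(c["world_from_camera"],4).tolist())
s=env.get_state(); print(s["clock"],s["tcp_pos"],s["orientation"],s["finger_gap"])
E
```

```text
pics
scene 404.32234946576017 404.32234946576017 324.8819953120248 195.47299762607742 [[-0.8433, 0.3119, -0.4377, 0.9822], [0.5371, 0.4628, -0.7052, 0.7742], [-0.0173, -0.8298, -0.5578, 0.6617], [0.0, 0.0, 0.0, 1.0]]
top 368.009665729906 368.009665729906 318.2875070515074 198.16386505389215 [[0.028, -0.9918, 0.1247, 0.4049], [-0.9992, -0.0314, -0.0252, 0.0534], [0.0289, -0.1239, -0.9919, 1.1586], [0.0, 0.0, 0.0, 1.0]]
0.1 [0.17018144 0.54873978 0.23049797] [-2.47991920e-04  1.49844601e-01  9.88709200e-01 -8.07996870e-04] 0.0855213643046887
```

View pics/scene0.png

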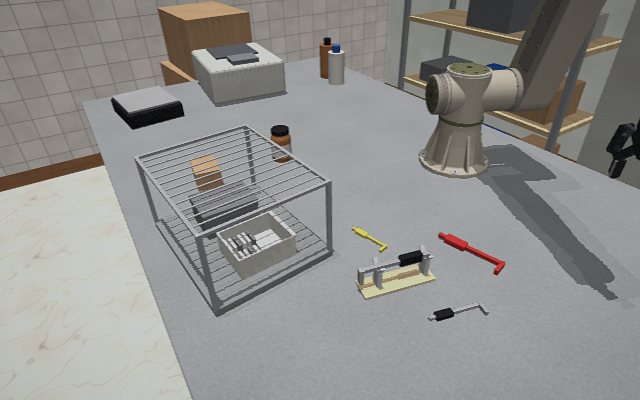

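View pics/top0.png

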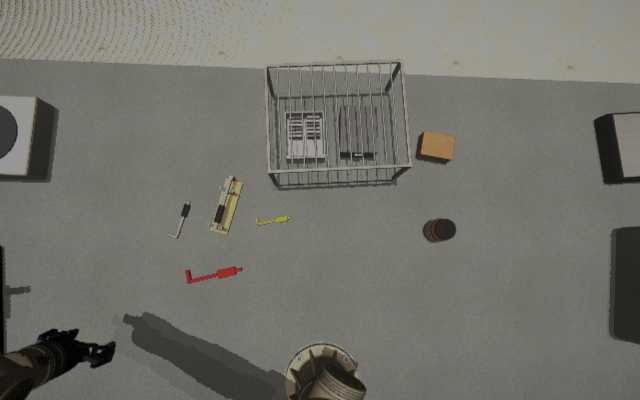

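Hook candidates in the top view: the one in the cradle (225,205), a small one on the bench (182,217), red (215,273) and yellow (273,220). The cradle hook fits: it is not red or yellow, it is the larger of the other two, and it lies in the cradle. I'll confirm that in a crop.

```bash
cat > h.py <<'E'
import numpy as np, cv2
from workcell import env, read_camera, get_calibration
def ray(n,p,c=None):
    c=c or get_calibration(n); T=np.array(c["world_from_camera"])
    d=T[:3,:3]@[(p[0]-c["cx"])/c["fx"],(p[1]-c["cy"])/c["fy"],1]
    return T[:3,3],d
def onz(n,p,z,c=None):
    o,d=ray(n,p,c); return o+d*(z-o[2])/d[2]
def proj(n,P,c=None):
    c=c or get_calibration(n); T=np.linalg.inv(np.array(c["world_from_camera"]))
    q=T[:3,:3]@P+T[:3,3]; return q[0]/q[2]*c["fx"]+c["cx"],q[1]/q[2]*c["fy"]+c["cy"]
E
python3 - <<'E'
import cv2,numpy as np
t=cv2.imread("pics/top0.png"); s=cv2.imread("pics/scene0.png")
a=cv2.resize(t[165:245,165:265],(400,320),interpolation=cv2.INTER_CUBIC)   # x4
b=cv2.resize(s[235:325,345:445],(400,360)[:2],interpolation=cv2.INTER_CUBIC)
c=cv2.resize(t[55:195,255:420],(660,560)[:2],interpolation=cv2.INTER_CUBIC)
top=np.zeros((600,800,3),np.uint8); top[:320,:400]=a; top[:360,400:]=b
cv2.imwrite("pics/c1.png",top[:360]); cv2.imwrite("pics/c2.png",c)
E
```

```text
(no output)
```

View pics/c1.png

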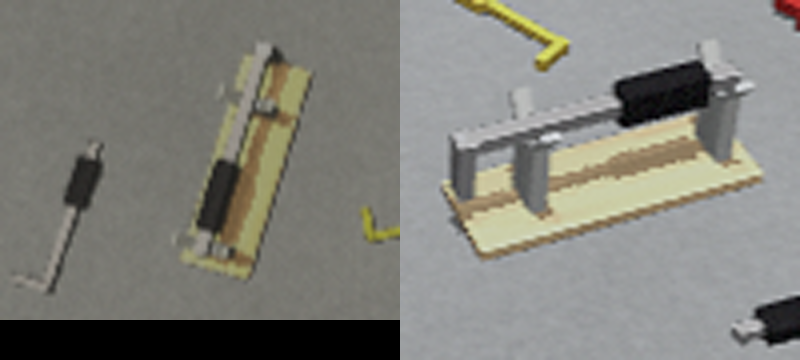

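View pics/c2.png

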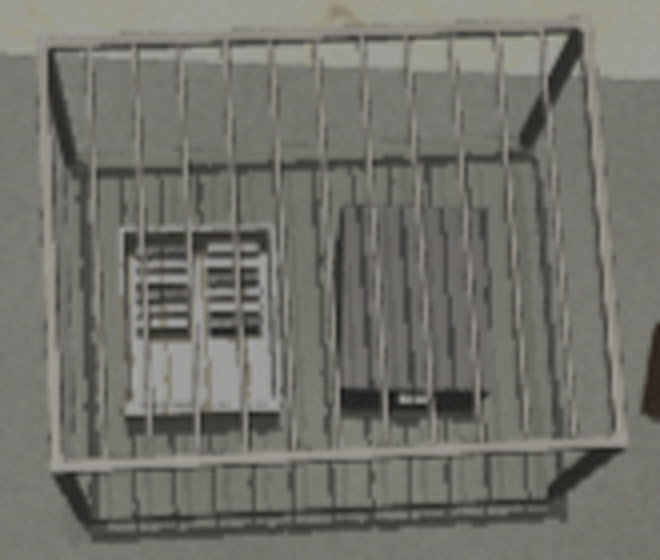

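```bash
python3 - <<'E'
from h import *
np.set_printoptions(precision=4,suppress=True)
A=lambda u,v:(u/4+165,v/4+165); B=lambda u,v:(u/4+255,v/4+55)
g=onz("top",A(219.5,196),.070);t=onz("top",A(264,48),.065);r=onz("top",A(206,246),.065)
print("grip",g,"tip",t,"rear",r,"yaw",np.arctan2(*(t-r)[[1,0]]), "len",np.linalg.norm(t-r))
for n,p in dict(fl=(52,467),fr=(625,442),rl=(40,42),rr=(590,24)).items(): print("shelf",n,onz("top",B(*p),.213))
for n,p in dict(fl=(93,520),fr=(552,503)).items(): print("deck",n,onz("top",B(*p),.02))
for n,p in dict(fl=(125,413),fr=(278,411),rl=(122,230),rr=(275,230)).items(): print("tray",n,onz("top",B(*p),.075))
for n,p in dict(fl=(340,392),fr=(490,392),rl=(345,207)).items(): print("box",n,onz("top",B(*p),.093))
# scene
im=cv2.imread("pics/scene0.png")
S=lambda u,v:((u-400)/4+345,v/4+235)
for n,p,z in (("tip top",(460,135),.065),("rear",(740,78),.065),("gripmid",(664,85),.072)): print(n,onz("scene",S(*p),z))
E
```

```text
grip [0.4857 0.3141 0.07  ] tip [0.598 0.289 0.065] rear [0.4489 0.3229 0.065 ] yaw -0.22366273795629552 len 0.1529375732241431
shelf fl [0.5889 0.1622 0.213 ]
shelf fr [ 0.6184 -0.2135  0.213 ]
shelf rl [0.8802 0.1834 0.213 ]
shelf rr [ 0.9092 -0.1904  0.213 ]
deck fl [0.5855 0.1507 0.02  ]
deck fr [ 0.6109 -0.2098  0.02  ]
tray fl [0.6588 0.1254 0.075 ]
tray fr [0.6643 0.0106 0.075 ]
tray rl [0.8011 0.1332 0.075 ]
tray rr [0.8056 0.0166 0.075 ]
box fl [ 0.6761 -0.0344  0.093 ]
box fr [ 0.68   -0.1462  0.093 ]
box rl [ 0.819  -0.0352  0.093 ]
tip top [0.6002 0.2911 0.065 ]
rear [0.4485 0.3395 0.065 ]
gripmid [0.4921 0.3264 0.072 ]
```

```bash
python3 - <<'E'
import cv2
s=cv2.imread("pics/scene0.png")
cv2.imwrite("pics/c3.png",cv2.resize(s[120:315,130:335],None,fx=3,fy=3,interpolation=cv2.INTER_CUBIC))
E
```

```text
(no output)
```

View pics/c3.png

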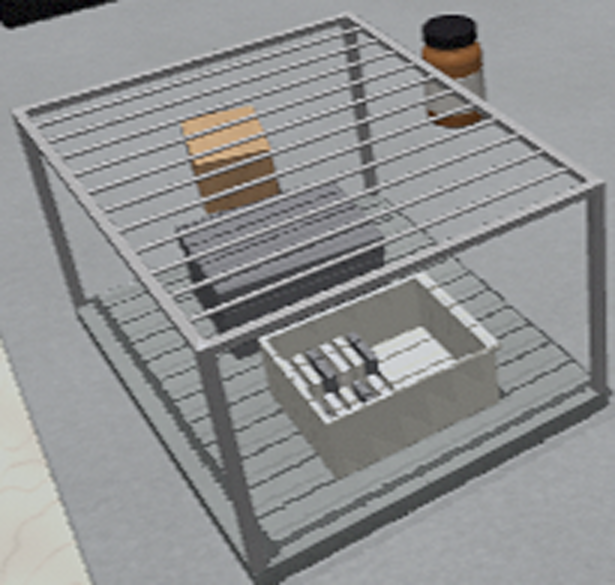

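The crop confirms the cradle hook: black grip at crop (218,196), steel shank, prong end at (264,48) pointing to the rack. The tray is on the left of the deck, with its front lip from about (125,412) to (278,411) in crop c2.

```bash
cat >> h.py <<'E'
from scipy.spatial.transform import Rotation as Ro
def Rt(yaw,th):
    h=np.array([np.cos(yaw),np.sin(yaw),0]);Z=np.array([0,0,1.])
    z=np.sin(th)*h-np.cos(th)*Z; x=-(np.cos(th)*h+np.sin(th)*Z)
    return np.c_[x,np.cross(z,x),z]
def cur():
    s=env.get_state(); q=np.array(s["orientation"]); return np.array(s["tcp_pos"]),Ro.from_quat(q[[1,2,3,0]]).as_matrix(),s
def move(tcp,yaw,th):
    p,R,s=cur(); d=R.T@(np.array(tcp)-p)/.2; w=Ro.from_matrix(R.T@Rt(yaw,th)).as_rotvec()/(np.pi/2)
    print("motion",np.round(d,4).tolist(),np.round(w,4).tolist(),"rows>=",max(np.linalg.norm(d)*200/62.5,np.linalg.norm(w)*90/10.7))
def hold(org,yaw,th,gx=0.,gz=0.):
    """tcp for the hook origin at org, grasp at hook x=gx"""
    h=np.array([np.cos(yaw),np.sin(yaw),0]); return np.array(org)+gx*h+[0,0,gz]+.019*Rt(yaw,th)[:,2]
E
python3 - <<'E'
from h import *
S=lambda u,v:(130+u/3,120+v/3)
print(onz("scene",S(500,347),.075),onz("scene",S(420,276),.075),"post top",onz("scene",S(606,184),.213),onz("scene",S(203,346),.213)) 
move([.43,.33,.2],-.24,np.radians(35))
E
```

```text
[0.66296585 0.13471352 0.075     ] [0.67323014 0.01854651 0.075     ] post top [0.58928257 0.17053534 0.213     ] [0.88207482 0.18801963 0.213     ]
motion [-1.5649, -0.6594, 0.1532] [-0.0129, -0.389, -0.0372] rows>= 5.456044547195123
```

jog_arm:
  motion: [-0.4,-0.17,0.04,0,-0.1,0,1,-0.8,-0.33,0.08,0,-0.2,-0.02,1,-1,-0.5,0.12,-0.01,-0.3,-0.03,1,-1,-0.66,0.15,-0.01,-0.39,-0.04,1]
  newtons: 40

```text
clock: 0.6
tcp_pos: [0.3241, 0.363, 0.2016]
orientation: [0.302, 0.113, 0.946, -0.037]
wrist_force: [1.1, 0.6, 0.8]
finger_gap: 0.0851
grip_force: 0.0
```

```bash
python3 - <<'E'
from h import *
print(cur()[0]); move([.43,.33,.2],-.24,np.radians(35))
E
```

```text
[0.3240643  0.363027   0.20159227]
motion [-0.4466, -0.0356, 0.3274] [-0.0006, 0.0046, 0.002] rows>= 1.7756173585460184
```

jog_arm:
  motion: [-0.22,-0.02,0.16,0,0,0,1,-0.45,-0.035,0.33,0,0.005,0,1,-0.45,-0.035,0.33,0,0.005,0,1,-0.45,-0.035,0.33,0,0.005,0,1]

```text
clock: 1.1
tcp_pos: [0.4287, 0.3301, 0.1984]
orientation: [0.295, 0.113, 0.948, -0.038]
wrist_force: [0.4, 1.1, -0.6]
finger_gap: 0.0853
grip_force: 0.0
```

```bash
python3 - <<'E'
from h import *
c=get_calibration("wrist");im=read_camera("wrist"); cv2.imwrite("pics/w1.png",im[:,:,::-1])
import json;json.dump({k:np.array(v).tolist() for k,v in c.items()},open("w1.json","w"))
p,R,s=cur();print(p,R[:,2],np.round(np.array(c["world_from_camera"])[:3,3]-p,3),R.T@(np.array(c["world_from_camera"])[:3,3]-p))
E
```

```text
[0.42825888 0.33065995 0.19852786] [ 0.55086131 -0.13721165 -0.82324042] [-0.145  0.035  0.07 ] [ 0.08364049 -0.00057764 -0.14221407]
```

View pics/w1.png

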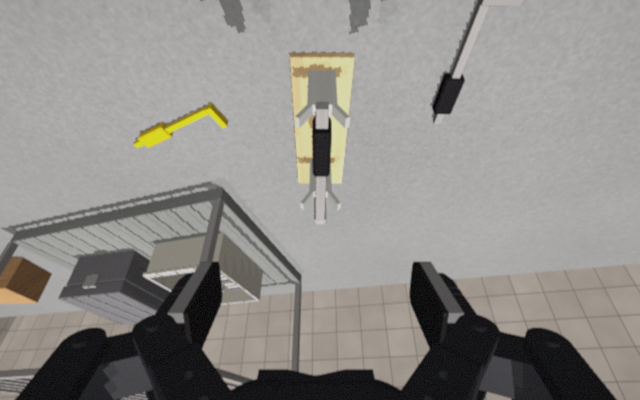

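The view shows the hook lying in the cradle near the image's centre line: grip about (321,147), shank front end about (320,222). The prong points forward, which is down in this picture.

```bash
python3 - <<'E'
from h import *
import json
np.set_printoptions(precision=4,suppress=True)
c=json.load(open("w1.json")); im=cv2.imread("pics/w1.png"); g=cv2.cvtColor(im,cv2.COLOR_BGR2GRAY)
m=np.zeros_like(g); m[100:185,300:345]=(g[100:185,300:345]<50)*255
n,l,st,ce=cv2.connectedComponentsWithStats(m); i=1+st[1:,4].argmax(); print(st[i],ce[i])
ys,xs=np.where(l==i)
for v in range(st[i,1],st[i,1]+st[i,3],8): r=xs[ys==v]; print(v,r.min(),r.max())
x,y=st[i,0],st[i,1]
# front edge of top face, z=.072 ; rear
f=onz("wrist",(np.mean(xs[ys==y+st[i,3]-2]),y+st[i,3]-.5),.072,c)
rr=onz("wrist",(np.mean(xs[ys==y+2]),y-.5),.072,c)
print("grip front",f,"rear",rr,"len",np.linalg.norm(f-rr),"yaw",np.arctan2(*(f-rr)[[1,0]]))
print(g[205:230,320])
for v in (190,200,210,218): print(v,g[v,308:334])
E
```

```text
[313 119  17  56 757] [320.9115 150.3976]
119 314 314
127 313 329
135 313 329
143 313 329
151 314 329
159 313 329
167 314 328
grip front [0.5088 0.3149 0.072 ] rear [0.4448 0.3277 0.072 ] len 0.0653044188762274 yaw -0.19761195432054773
[185 185 185 186 186 186 186 187 186 185 187 187 186 188 189 193 198 198
 194 182 173 170 170 171 172]
190 [166 146 133 129 133 137 141 151 175 186 183 182 181 181 183 183 178 159
 142 137 132 131 135 145 166 173]
200 [168 169 171 172 173 161 125 131 171 187 184 185 184 184 186 185 172 145
 163 171 171 169 165 163 162 160]
210 [171 168 169 171 170 158 126 129 173 186 187 186 186 186 187 185 169 135
 147 168 172 170 170 168 168 171]
218 [169 169 171 172 170 162 131 136 177 186 187 186 188 187 189 180 148 129
 146 167 170 169 170 170 169 171]
```

```bash
python3 - <<'E'
from h import *
import json
np.set_printoptions(precision=4,suppress=True)
c=json.load(open("w1.json"))
t=onz("wrist",(319.8,223.3),.065,c); a=onz("wrist",(320.4,190),.065,c); b=onz("wrist",(321.2,140),.072,c); f=onz("wrist",(321.2,174.5),.072,c)
print(t,a,b,f)
for q in (a,b): print(np.arctan2(*(t-q)[[1,0]]))
yaw=np.arctan2(*(t-b)[[1,0]]); h=np.array([np.cos(yaw),np.sin(yaw),0])
print("O from tip",t-.12*h,"from grip",f-.027*h,yaw)
E
```

```text
[0.6015 0.2923 0.065 ] [0.5402 0.3071 0.065 ] [0.4669 0.3246 0.072 ] [0.5089 0.3151 0.072 ]
-0.2370200473517622
-0.23551743409717638
O from tip [0.4848 0.3203 0.065 ] from grip [0.4826 0.3214 0.072 ] -0.23551743409717638
```

```bash
python3 - <<'E'
from h import *
th=np.radians(35);O=[.4838,.3207,.060];y=-.2365
t=hold(O,y,th,-.003); f=Rt(y,th)[:,2]
print(t); move(t-.06*f,y,th); move(t,y,th)
E
```

```text
[0.4914781  0.3188495  0.04443611]
motion [0.1751, 0.0194, 0.5165] [-0.0027, -0.0046, 0.0017] rows>= 1.7463328801518843
motion [0.1729, 0.0207, 0.8165] [-0.0027, -0.0046, 0.0017] rows>= 2.671589070945189
```

jog_arm:
  motion: [0.09,0.01,0.26,0,-0.005,0,1,0.173,0.02,0.5,0,-0.005,0,1,0.173,0.02,0.6,0,-0.005,0,1,0.173,0.02,0.71,0,-0.005,0,1,0.173,0.02,0.817,0,-0.005,0,1,0.173,0.02,0.817,0,-0.005,0,1,0.173,0.02,0.817,0,-0.005,0,1]

```text
clock: 2.02
tcp_pos: [0.4917, 0.3198, 0.0453]
orientation: [0.299, 0.111, 0.947, -0.037]
wrist_force: [0.6, -0.7, -0.1]
finger_gap: 0.0854
grip_force: 0.0
```

```bash
python3 - <<'E'
from h import *
th=np.radians(35);O=[.4838,.3207,.060];y=-.2365
p,R,s=cur();print(p,s["wrist_force"]); move(hold(O,y,th,-.003),y,th)
E
```

```text
[0.49173586 0.31984667 0.04529149] [ 0.61263148 -0.70022479 -0.06837337]
motion [0.0025, -0.0051, 0.0035] [-0.0018, 0.001, 0.002] rows>= 0.023841239972175073
```

jog_arm:
  motion: [0,0,0,0,0,0,0,0,0,0,0,0,0,0,0,0,0,0,0,0,0,0,0,0,0,0,0,0,0,0,0,0,0,0,0,0,0,0,0,0,0,0,0,0,0,0,0,0,0]
  newtons: 60

```text
clock: 2.9
tcp_pos: [0.4927, 0.3191, 0.0454]
orientation: [0.3, 0.112, 0.947, -0.037]
wrist_force: [-3.4, 0.2, 5.1]
finger_gap: 0.0152
grip_force: 58.9
```

```bash
python3 - <<'E'
from h import *
p,R,s=cur();print(p,R,s["wrist_force"],s["finger_gap"],s["grip_force"])
print(R.T@[0,0,1]/.2)
E
```

```text
[0.4927339  0.31910964 0.04538103] [[-0.79532692  0.2350182   0.55876788]
 [ 0.19020301  0.9719845  -0.13809039]
 [-0.57556747 -0.00354767 -0.8177466 ]] [-3.36942995  0.21836697  5.11732215] 0.01519225343920394 58.909812569618225
[-2.87783735 -0.01773837 -4.088733  ]
```

```bash
cat >> h.py <<'E'
# grasp: hook at O,yaw Y when tcp was at P0,R0
O=np.array([.4838,.3207,.060]);Y=-.2365
P0=np.array([.49273,.31911,.04538]);R0=np.array([[-.79533,.23502,.55877],[.19020,.97198,-.13809],[-.57557,-.00355,-.81775]])
def hook(org,yaw,base=None):
    """motion for the held hook to be level at org,yaw; base=(org,yaw) of a hook pose taken as the call's start"""
    tr=lambda o,y:(np.array(o)+(Q:=Ro.from_euler("z",y-Y).as_matrix())@(P0-O),Q@R0)
    if base: p,R=tr(*base)
    else: p,R,_=cur()
    t,Rn=tr(org,yaw); d=R.T@(t-p)/.2; w=Ro.from_matrix(R.T@Rn).as_rotvec()/(np.pi/2)
    print(org,yaw,"->",np.round(d,3).tolist(),np.round(w,3).tolist(),"rows>=",round(max(np.linalg.norm(d)*3.2,np.linalg.norm(w)*8.4),1))
E
python3 - <<'E'
from h import *
L=[.4838,.3207,.13];A=[.44,.30,.13];B=[.45,.066,.13]
hook(L,Y);hook(A,-.15);hook([.44,.17,.13],-.05);
hook(B,.065,(A,-.15)); hook([.44,.17,.13],-.05,(A,-.15))
E
```

```text
[0.4838, 0.3207, 0.13] -0.2365 -> [-0.201, -0.001, -0.286] [0.0, -0.0, -0.0] rows>= 1.1
[0.44, 0.3, 0.13] -0.15 -> [-0.047, -0.149, -0.395] [-0.032, -0.0, -0.045] rows>= 1.4
[0.44, 0.17, 0.13] -0.05 -> [-0.17, -0.777, -0.305] [-0.068, -0.0, -0.097] rows>= 2.7
[0.45, 0.066, 0.13] 0.065 -> [-0.18, -1.14, 0.132] [-0.079, -0.0, -0.112] rows>= 3.7
[0.44, 0.17, 0.13] -0.05 -> [-0.078, -0.638, 0.058] [-0.037, -0.0, -0.052] rows>= 2.1
```

jog_arm:
  motion: [-0.07,0,-0.1,0,0,0,0,-0.14,0,-0.2,0,0,0,0,-0.2,0,-0.286,0,0,0,0,-0.12,-0.07,-0.34,-0.016,0,-0.022,0,-0.047,-0.149,-0.395,-0.032,0,-0.045,0,-0.09,-0.35,-0.365,-0.045,0,-0.06,0,-0.13,-0.56,-0.335,-0.055,0,-0.08,0,-0.17,-0.777,-0.305,-0.068,0,-0.097,0,-0.17,-0.777,-0.305,-0.068,0,-0.097,0]

```text
clock: 4.03
tcp_pos: [0.4475, 0.1663, 0.1136]
orientation: [0.3, 0.026, 0.954, -0.011]
wrist_force: [-0.9, 0.2, -1.2]
finger_gap: 0.0153
grip_force: 59.1
```

```bash
python3 - <<'E'
from h import *
s=cur()[2];print(s["grip_force"],s["finger_gap"])
hook([.45,.066,.13],.065); hook([.576,.066,.13],.065)
E
```

```text
59.0701550245285 0.015345792610771193
[0.45, 0.066, 0.13] 0.065 -> [-0.074, -0.492, 0.044] [-0.045, -0.003, -0.063] rows>= 1.6
[0.576, 0.066, 0.13] 0.065 -> [-0.59, -0.456, 0.404] [-0.045, -0.003, -0.063] rows>= 2.7
```

jog_arm:
  motion: [-0.037,-0.25,0.022,-0.022,0,-0.03,0,-0.074,-0.492,0.044,-0.045,-0.003,-0.063,0,-0.074,-0.492,0.044,-0.045,-0.003,-0.063,0,-0.074,-0.492,0.044,-0.045,-0.003,-0.063,0]

```text
clock: 4.53
tcp_pos: [0.4647, 0.0713, 0.1207]
orientation: [0.299, -0.033, 0.954, 0.009]
wrist_force: [-0.9, 1.1, -0.9]
finger_gap: 0.0149
grip_force: 59.4
```

```bash
python3 - <<'E'
from h import *
c=get_calibration("wrist");im=read_camera("wrist")
import json;json.dump({k:np.array(v).tolist() for k,v in c.items()},open("w2.json","w"))
s=read_camera("scene")
cv2.imwrite("pics/s2raw.png",s[:,:,::-1]);cv2.imwrite("pics/w2.png",im[:,:,::-1])
v=np.zeros((600,800,3),np.uint8); v[:250,:400]=cv2.resize(im[:,:,::-1],(400,250)); v[250:550,:]=0
cr=s[110:310,130:430,::-1]; 
v=np.vstack([cv2.resize(im[:,:,::-1],(480,300)),]) ; w=cv2.resize(cr,(320,213))
out=np.zeros((600,800,3),np.uint8); out[:300,:480]=v; out[:213,480:]=w; out[300:600,:450]=cv2.resize(cr,(450,300))
cv2.imwrite("pics/m2.png",out)
hook([.576,.066,.13],.065)
E
```

```text
[0.576, 0.066, 0.13] 0.065 -> [-0.478, -0.074, 0.364] [0.004, -0.004, 0.004] rows>= 1.9
```

View pics/w2.png

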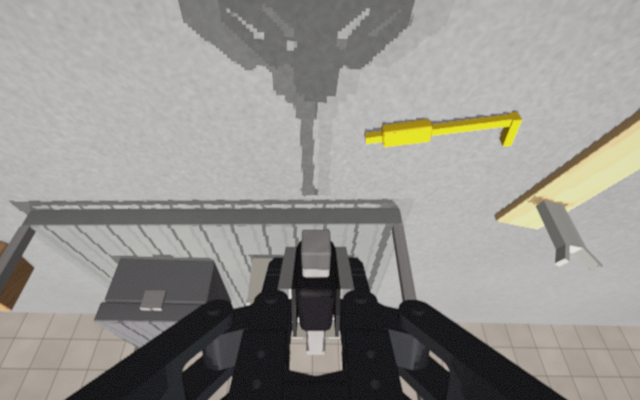

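The view shows the hook held straight with its shank end near (316,352). The deck's front top edge runs along row 222, columns 30 to 400.

```bash
python3 - <<'E'
from h import *
import json
np.set_printoptions(precision=4,suppress=True)
c=json.load(open("w2.json")); im=cv2.imread("pics/w2.png"); g=cv2.cvtColor(im,cv2.COLOR_BGR2GRAY)
for u in (100,200,385): print(u,g[200:232,u])
for p in ((35,223),(400,221)): print(onz("wrist",p,.02,c))
p,R,s=cur(); Q=R@R0.T; o=p-Q@(P0-O); h=Q@[np.cos(Y),np.sin(Y),0]; t=o+.12*h+Q@[0,0,.005]
print("hook est",o,h,"tip end px",proj("wrist",t,c),"rear px",proj("wrist",o-.046*h+Q@[0,0,.005],c))
for n in("scene","top"): print(n,proj(n,t),proj(n,o+.115*h-Q@[0,0,.035]))
E
```

```text
100 [153 121 111 112 120 152 171 172 149 114  94  93  95  96  97  97  97  96
  95  94  95  97  98 100 124 153 172 178 176 172 169 172]
200 [144 117 107 109 117 133 143 139 119 102  93  92  96  99  97  97  98  96
 100 100 100  99 100 102 112 120 123 121 125 132 145 164]
385 [113 112 114 122 126 125 121 118 105  96  98  97  97  97  99  97 100  97
  97  96  98  98 104 116 135 138 132 127 118 118 117 118]
[ 0.6092 -0.1933  0.02  ]
[0.5798 0.1604 0.02  ]
hook est [0.4553 0.0719 0.1351] [ 0.9973  0.0739 -0.0058] tip end px (np.float64(318.1207718186949), np.float64(353.4996252657518)) rear px (np.float64(318.9540399240512), np.float64(247.81797795321927))
scene (np.float64(316.46916489425115), np.float64(189.30531048848127)) (np.float64(318.69979444349815), np.float64(202.36114628860952))
top (np.float64(299.7244735080682), np.float64(182.73945041219443)) (np.float64(300.07369192337393), np.float64(186.7882547030218))
```

View pics/m2.png

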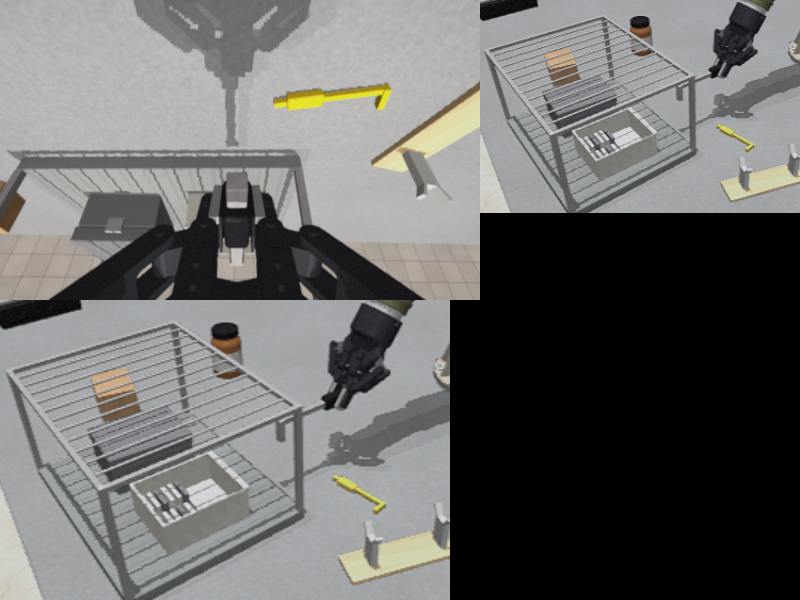

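jog_arm:
  motion: [-0.12,-0.018,0.09,0,0,0,0,-0.24,-0.036,0.18,0.002,0,0,0,-0.36,-0.055,0.27,0.002,-0.002,0.002,0,-0.478,-0.074,0.364,0.004,-0.004,0.004,0,-0.478,-0.074,0.364,0.004,-0.004,0.004,0,-0.478,-0.074,0.364,0.004,-0.004,0.004,0]

```text
clock: 5.38
tcp_pos: [0.5842, 0.0674, 0.115]
orientation: [0.301, -0.032, 0.953, 0.008]
wrist_force: [-0.7, -1.2, -1.8]
finger_gap: 0.0153
grip_force: 59.2
```

```bash
python3 - <<'E'
from h import *
p,R,s=cur(); Q=R@R0.T; o=p-Q@(P0-O); h=Q@[np.cos(Y),np.sin(Y),0]; t=o+.115*h-Q@[0,0,.035]
print("hook",o,h,"tip",t,s["wrist_force"])
im=read_camera("scene")[:,:,::-1]; cv2.imwrite("pics/s3.png",im)
tp=read_camera("top")[:,:,::-1]
out=np.zeros((400,800,3),np.uint8)
out[:,:400]=cv2.resize(im[170:270,220:320],(400,400),interpolation=cv2.INTER_CUBIC); out[:,400:]=cv2.resize(tp[100:200,255:355],(400,400),interpolation=cv2.INTER_CUBIC)
cv2.imwrite("pics/m3.png",out)
for n in("scene","top"): print(n,proj(n,t))
hook([.576,.066,.092],.065); hook([.576,.066,.13],.065)
E
```

```text
hook [0.57525069 0.06631746 0.12960269] [ 9.97817117e-01  6.60808463e-02 -5.88028291e-04] tip [0.68998087 0.07388917 0.09453493] [-0.73238958 -1.2009612  -1.76510324]
scene (np.float64(273.2276608622889), np.float64(219.31381745973275))
top (np.float64(303.69100810417564), np.float64(147.02266021280963))
[0.576, 0.066, 0.092] 0.065 -> [0.107, 0.003, 0.158] [-0.001, 0.0, 0.0] rows>= 0.6
[0.576, 0.066, 0.13] 0.065 -> [-0.003, 0.002, 0.003] [-0.001, 0.0, 0.0] rows>= 0.0
```

View pics/m3.png

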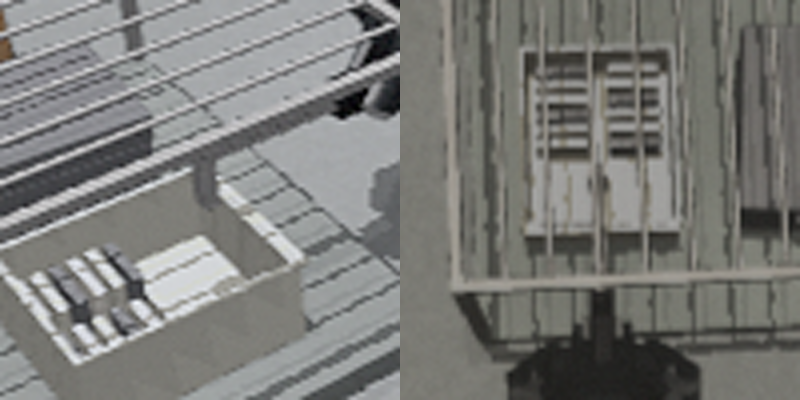

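The prong end at scene pixel (271,222) and top pixel (304,146) stands behind the lip (top row about 157) and over the empty front part of the tray. I'll lower it now.

jog_arm:
  motion: [0.035,0,0.05,0,0,0,0,0.07,0.002,0.1,0,0,0,0,0.107,0.003,0.158,0,0,0,0,0.107,0.003,0.158,0,0,0,0,0.107,0.003,0.158,0,0,0,0]

```text
clock: 6.1
tcp_pos: [0.5865, 0.0658, 0.0788]
orientation: [0.303, -0.03, 0.952, 0.007]
wrist_force: [0.2, 0.1, -0.6]
finger_gap: 0.0147
grip_force: 59.2
```

```bash
python3 - <<'E'
from h import *
p,R,s=cur(); print(p,s["wrist_force"],s["grip_force"])
r=np.array([np.cos(.072),np.sin(.072),0]); o=np.array([.576,.066,.092])
for k in (.02,.12,.125,.131): hook((o-k*r).round(4),.065)
E
```

```text
[0.58647704 0.06575025 0.07876455] [ 0.20308606  0.11316789 -0.60243551] 59.224151372909546
[0.5561 0.0646 0.092 ] 0.065 -> [0.091, 0.007, -0.056] [-0.001, 0.002, -0.001] rows>= 0.3
[0.4563 0.0574 0.092 ] 0.065 -> [0.499, 0.002, -0.345] [-0.001, 0.002, -0.001] rows>= 1.9
[0.4513 0.057  0.092 ] 0.065 -> [0.52, 0.001, -0.36] [-0.001, 0.002, -0.001] rows>= 2.0
[0.4453 0.0566 0.092 ] 0.065 -> [0.544, 0.001, -0.377] [-0.001, 0.002, -0.001] rows>= 2.1
```

jog_arm:
  motion: [0.045,0,-0.03,0,0,0,0,0.09,0,-0.06,0,0,0,0,0.13,0,-0.09,0,0,0,0,0.17,0,-0.118,0,0,0,0,0.21,0,-0.145,0,0,0,0,0.25,0,-0.173,0,0,0,0,0.29,0,-0.2,0,0,0,0,0.33,0,-0.228,0,0,0,0,0.37,0,-0.256,0,0,0,0,0.41,0,-0.284,0,0,0,0,0.45,0,-0.311,0,0,0,0,0.485,0.001,-0.335,0,0,0,0]

```text
clock: 7.6
tcp_pos: [0.4845, 0.0605, 0.0924]
orientation: [0.29, -0.03, 0.956, 0.007]
wrist_force: [2.5, 0.4, -2.5]
finger_gap: 0.0148
grip_force: 60.7
```

```bash
python3 - <<'E'
from h import *
p,R,s=cur(); Q=R@R0.T; o=p-Q@(P0-O); print("hook",o,s["wrist_force"])
im=read_camera("scene")[:,:,::-1]; cv2.imwrite("pics/s4.png",im)
tp=read_camera("top")[:,:,::-1]
out=np.zeros((400,800,3),np.uint8)
out[:,:400]=cv2.resize(im[170:270,240:340],(400,400),interpolation=cv2.INTER_CUBIC); out[:,400:]=cv2.resize(tp[120:220,255:355],(400,400),interpolation=cv2.INTER_CUBIC)
cv2.imwrite("pics/m4.png",out)
E
```

```text
hook [0.47590103 0.05939878 0.10726287] [ 2.47159679  0.405449   -2.50509316]
```

View pics/m4.png

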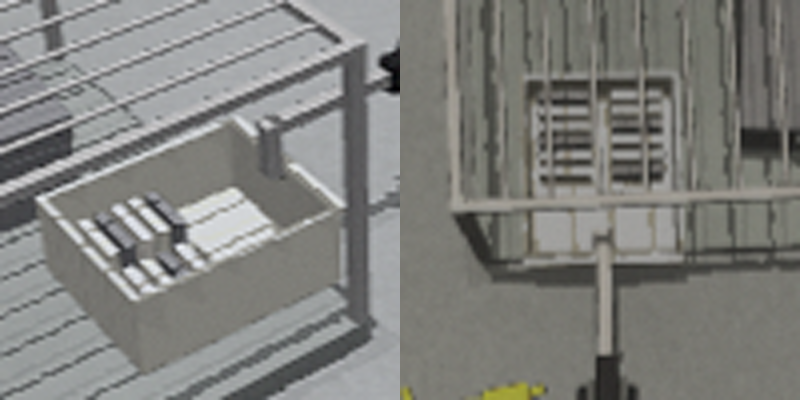

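The prong is still hooked behind the lip, near crop left (270,150) and crop right (603,240), but the arm lags its target. I'll let it settle.

jog_arm:
  motion: [0,0,0,0,0,0,0,0,0,0,0,0,0,0,0,0,0,0,0,0,0]

```text
clock: 8.07
tcp_pos: [0.4849, 0.0605, 0.092]
orientation: [0.29, -0.03, 0.956, 0.007]
wrist_force: [0.4, 0.5, -1.1]
finger_gap: 0.015
grip_force: 60.9
```

```bash
python3 - <<'E'
from h import *
np.set_printoptions(precision=4,suppress=True)
p,R,s=cur(); Q=R@R0.T; o=p-Q@(P0-O); h=Q@[np.cos(Y),np.sin(Y),0]; print("hook",o,h,"tip",o+.115*h-Q@[0,0,.035],s["wrist_force"])
tp=read_camera("top")[:,:,::-1]; cv2.imwrite("pics/t5.png",tp)
print(s["joint_pos"])
E
```

```text
hook [0.4762 0.0594 0.1068] [ 0.9977  0.0626 -0.0244] tip [0.5901 0.0665 0.069 ] [ 0.4318  0.5453 -1.1286]
[-0.0912 -0.1161 -1.0267  0.0762  0.0813 -0.13  ]
```

Joint 3 is at its limit at this tilt (−1.027 of −1.03). I'll pitch the hook about 15° prong-down, which makes the hand steeper and moves the wrist outward, and then keep pulling.

```bash
cat >> h.py <<'E'
def hp(tip,yaw,pitch,base=None):
    """motion to put prong tip at tip with yaw, pitch (prong down)"""
    def tr(t,y,f):
        H=Ro.from_euler("ZY",[y,f]).as_matrix(); Q=H@Ro.from_euler("z",-Y).as_matrix()
        return np.array(t)-H@[.115,0,-.035]+Q@(P0-O), Q@R0
    p,R=tr(*base) if base else cur()[:2]
    t,Rn=tr(tip,yaw,pitch); d=R.T@(t-p)/.2; w=Ro.from_matrix(R.T@Rn).as_rotvec()/(np.pi/2)
    print(tip,yaw,pitch,"->",np.round(d,3).tolist(),np.round(w,3).tolist(),"rows>=",round(max(np.linalg.norm(d)*3.2,np.linalg.norm(w)*8.4),1))
def hpose():
    p,R,s=cur(); Q=R@R0.T; o=p-Q@(P0-O); h=Q@[np.cos(Y),np.sin(Y),0]; t=o+.115*h-.035*Q[:,2]
    print("hook",o.round(4),"tip",t.round(4),"yaw",np.arctan2(h[1],h[0]).round(4),"pitch",-np.arcsin(h[2]).round(4),"j3",s["joint_pos"][2].round(3),"F",np.round(s["wrist_force"],1),s["clock"])
E
python3 - <<'E'
from h import *
hpose(); hp([.598,.0672,.062],.065,np.radians(15))
E
```

```text
hook [0.4763 0.0594 0.1068] tip [0.5902 0.0665 0.0691] yaw 0.0627 pitch 0.0243 j3 -1.027 F [ 1.1  0.2 -1.1] 8.125
[0.598, 0.0672, 0.062] 0.065 0.2617993877991494 -> [-0.115, -0.001, -0.026] [-0.001, 0.151, -0.002] rows>= 1.3
```

jog_arm:
  motion: [-0.03,0,-0.006,0,0.04,0,0,-0.06,0,-0.013,0,0.075,0,0,-0.09,0,-0.02,0,0.115,0,0,-0.115,-0.001,-0.026,0,0.151,-0.002,0,-0.115,-0.001,-0.026,0,0.151,-0.002,0,-0.115,-0.001,-0.026,0,0.151,-0.002,0]

```text
clock: 8.88
tcp_pos: [0.5004, 0.0614, 0.1085]
orientation: [0.175, -0.032, 0.984, 0.003]
wrist_force: [-0.0, 0.5, -2.2]
finger_gap: 0.0155
grip_force: 61.0
```

```bash
python3 - <<'E'
from h import *
hpose()
r=np.array([np.cos(.072),np.sin(.072),0])
t=np.array([.598,.0672,.060])
for k in (.0,.02,.038): hp((t-k*r).round(4),.065,np.radians(15))
E
```

```text
hook [0.4955 0.0606 0.125 ] tip [0.5973 0.0671 0.0614] yaw 0.0641 pitch 0.2617 j3 -0.721 F [-0.   0.5 -2.2] 8.875
[0.598  0.0672 0.06  ] 0.065 0.2617993877991494 -> [-0.001, -0.0, 0.008] [-0.001, 0.0, 0.0] rows>= 0.0
[0.5781 0.0658 0.06  ] 0.065 0.2617993877991494 -> [0.093, -0.001, -0.026] [-0.001, 0.0, 0.0] rows>= 0.3
[0.5601 0.0645 0.06  ] 0.065 0.2617993877991494 -> [0.177, -0.001, -0.058] [-0.001, 0.0, 0.0] rows>= 0.6
```

```bash
python3 - <<'E'
from h import *
np.set_printoptions(precision=4,suppress=True)
tp=cv2.imread("pics/t5.png"); g=cv2.cvtColor(tp,cv2.COLOR_BGR2GRAY)
for u in (295,300,313,318): print(u,g[176:196,u])
for u in (345,375): print("deck",u,g[172:192,u])
print("lip",onz("top",(295,186),.075),onz("top",(318,185.5),.075))
print("shelf",onz("top",(270,171.5),.213),onz("top",(409,166),.213))
E
```

```text
295 [157 160 160 160 160 160 150 130 151 143  86  64  68  67  68  87 119 119
 119 117]
300 [160 161 157 161 159 160 146 107 123 134  60  67  68  68  67  88 118 117
 117 119]
313 [158 158 160 162 162 156 138 129 159 133  56  65  67  65  64  88 115 114
 115 119]
318 [136 138 136 137 138 133 136 160 160 134  60  66  67  66  83 114 117 115
 117 117]
deck 345 [126 128 128 127 128 126 125 124 122  99  53  92 117 101  67  88 119 119
 119 118]
deck 375 [114 115 111 109 115 123 121 108  71  76 112  99  69  68  86 119 120 121
 119 120]
lip [0.5754 0.0962 0.075 ] [0.5792 0.0278 0.075 ]
shelf [0.5898 0.1571 0.213 ] [ 0.6169 -0.2075  0.213 ]
```

jog_arm:
  motion: [0.03,0,-0.003,0,0,0,0,0.06,0,-0.015,0,0,0,0,0.085,0,-0.024,0,0,0,0,0.11,0,-0.034,0,0,0,0,0.135,0,-0.043,0,0,0,0,0.163,-0.001,-0.053,0,0,0,0,0.163,-0.001,-0.053,0,0,0,0,0.163,-0.001,-0.053,0,0,0,0]

```text
clock: 9.88
tcp_pos: [0.4666, 0.0589, 0.1078]
orientation: [0.175, -0.032, 0.984, 0.003]
wrist_force: [-0.3, -0.7, -1.6]
finger_gap: 0.0153
grip_force: 61.0
```

```bash
python3 - <<'E'
from h import *
np.set_printoptions(precision=4,suppress=True)
hpose()
tp=read_camera("top")[:,:,::-1]; cv2.imwrite("pics/t6.png",tp); im=read_camera("scene")[:,:,::-1]
g=cv2.cvtColor(tp,cv2.COLOR_BGR2GRAY)
for u in (293,299,313,318): print(u,g[180:206,u])
out=np.zeros((400,800,3),np.uint8)
out[:,:400]=cv2.resize(im[170:270,240:340],(400,400),interpolation=cv2.INTER_CUBIC); out[:,400:]=cv2.resize(tp[120:220,255:355],(400,400),interpolation=cv2.INTER_CUBIC)
cv2.imwrite("pics/m6.png",out)
E
```

```text
hook [0.4617 0.0581 0.1243] tip [0.5635 0.0645 0.0607] yaw 0.064 pitch 0.2619 j3 -0.787 F [-0.3 -0.7 -1.6] 9.875
293 [158 159 157 158 157 144 109 111 129 159 157 157 159 159 133  60  67  66
  67  90 118 118 120 120 122 120]
299 [150 135 136 136 136 128 111 130 158 160 161 159 158 158 133  61  67  65
  65  85 115 118 118 119 121 121]
313 [159 157 157 158 148 120 109 128 157 158 158 148 135 150 111  66  66  67
  66  84 117 120 118 117 119 116]
318 [137 135 135 135 122 108 129 158 158 158 159 155 150 140  87  65  66  64
  80 110 114 115 113 114 116 115]
```

View pics/m6.png

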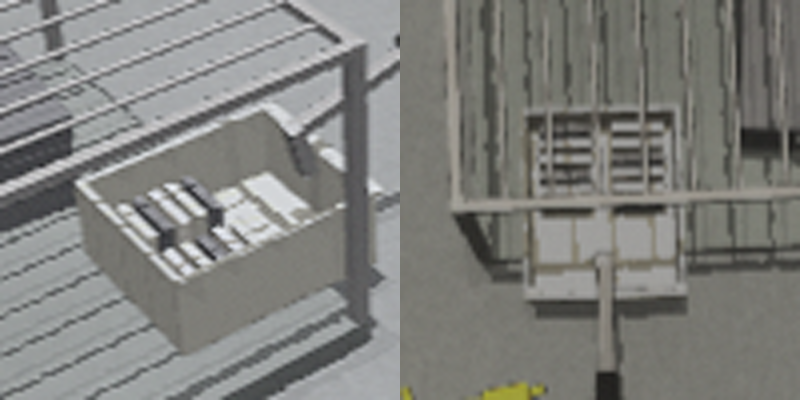

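The lip edge moved from top row 186 to 195, about 26 mm, so the lip now stands roughly 40 mm out, level and straight. Next I'll unhook by moving forward and up.

```bash
python3 - <<'E'
from h import *
f=np.radians(15)
hp([.574,.0652,.060],.065,f); hp([.574,.0652,.13],.065,f)
hp([.545,.12,.13],.03,f); hp([.545,.18,.13],-.03,f)
E
```

```text
[0.574, 0.0652, 0.06] 0.065 0.2617993877991494 -> [-0.048, -0.001, 0.021] [-0.001, -0.0, 0.0] rows>= 0.2
[0.574, 0.0652, 0.13] 0.065 0.2617993877991494 -> [-0.168, -0.003, -0.307] [-0.001, -0.0, 0.0] rows>= 1.1
[0.545, 0.12, 0.13] 0.03 0.2617993877991494 -> [-0.05, 0.297, -0.353] [0.006, 0.0, 0.021] rows>= 1.5
[0.545, 0.18, 0.13] -0.03 0.2617993877991494 -> [-0.071, 0.625, -0.347] [0.019, 0.0, 0.057] rows>= 2.3
```

jog_arm:
  motion: [-0.024,0,0.01,0,0,0,0,-0.048,0,0.021,0,0,0,0,-0.048,0,0.021,0,0,0,0,-0.075,0,-0.06,0,0,0,0,-0.11,-0.001,-0.14,0,0,0,0,-0.14,-0.002,-0.22,0,0,0,0,-0.168,-0.003,-0.307,0,0,0,0,-0.168,-0.003,-0.307,0,0,0,0,-0.11,0.15,-0.33,0.003,0,0.01,0,-0.05,0.297,-0.353,0.006,0,0.021,0,-0.06,0.46,-0.35,0.013,0,0.04,0,-0.071,0.625,-0.347,0.019,0,0.057,0]

```text
clock: 11.48
tcp_pos: [0.4476, 0.1842, 0.1763]
orientation: [0.175, 0.015, 0.984, -0.004]
wrist_force: [1.0, -0.8, -1.5]
finger_gap: 0.0149
grip_force: 61.0
```

```bash
python3 - <<'E'
from h import *
hpose()
hook([.44,.30,.13],-.15); hook(O+[-.02,.005,.06],Y); hook(O+[0,0,.06],Y)
E
```

```text
hook [0.4426 0.1838 0.1928] tip [0.5446 0.1807 0.1293] yaw -0.0308 pitch 0.2614 j3 -0.614 F [ 1.  -0.8 -1.5] 11.475
[0.44, 0.3, 0.13] -0.15 -> [0.114, 0.576, 0.281] [0.036, -0.166, 0.068] rows>= 2.1
[0.4638 0.3257 0.12  ] -0.2365 -> [0.024, 0.704, 0.367] [0.061, -0.165, 0.117] rows>= 2.5
[0.4838 0.3207 0.12  ] -0.2365 -> [-0.071, 0.682, 0.402] [0.061, -0.165, 0.117] rows>= 2.5
```

jog_arm:
  motion: [0.05,0.2,0.1,0.01,-0.06,0.02,0,0.1,0.4,0.2,0.025,-0.11,0.045,0,0.11,0.576,0.281,0.036,-0.166,0.068,0,0.024,0.7,0.36,0.061,-0.165,0.117,0,-0.071,0.682,0.402,0.061,-0.165,0.117,0,-0.071,0.682,0.402,0.061,-0.165,0.117,0,-0.071,0.682,0.402,0.061,-0.165,0.117,0]

```text
clock: 12.35
tcp_pos: [0.493, 0.3169, 0.1061]
orientation: [0.299, 0.112, 0.947, -0.037]
wrist_force: [0.7, -0.2, -1.1]
finger_gap: 0.0153
grip_force: 60.9
```

```bash
python3 - <<'E'
from h import *
hpose()
np.set_printoptions(precision=4,suppress=True)
p,R,s=cur(); Q=R@R0.T; o=p-Q@(P0-O); h=Q@[np.cos(Y),np.sin(Y),0]
c=get_calibration("wrist"); im=read_camera("wrist")[:,:,::-1]; tp=read_camera("top")[:,:,::-1]; sc=read_camera("scene")[:,:,::-1]
cv2.imwrite("pics/w7.png",im); cv2.imwrite("pics/t7.png",tp)
out=np.zeros((600,800,3),np.uint8)
out[:300,:480]=cv2.resize(im,(480,300)); out[300:,:400]=cv2.resize(sc[210:310,320:453],(400,300),interpolation=cv2.INTER_CUBIC); out[300:,400:]=cv2.resize(tp[155:255,165:298],(400,300),interpolation=cv2.INTER_CUBIC)
cv2.imwrite("pics/m7.png",out)
e=o+.12*h+.005*Q[:,2]; b=o-.046*h+.005*Q[:,2]
for n in ("wrist","top","scene"): print(n,"end",np.round(proj(n,e),1),"rear",np.round(proj(n,b),1))
hook(O+[0,0,.016],Y); hook(O+[0,0,.001],Y)
E
```

```text
hook [0.484  0.3184 0.1207] tip [0.5958 0.2915 0.0856] yaw -0.2366 pitch 0.0009 j3 -0.622 F [ 0.7 -0.2 -1.1] 12.35
wrist end [314.3 352.9] rear [312.8 247.3]
top end [226.2 172.2] rear [208.6 228.8]
scene end [360.5 246.5] rear [433.4 228.5]
[0.4838 0.3207 0.076 ] -0.2365 -> [0.134, 0.008, 0.183] [0.001, 0.0, -0.0] rows>= 0.7
[0.4838 0.3207 0.061 ] -0.2365 -> [0.177, 0.008, 0.245] [0.001, 0.0, -0.0] rows>= 1.0
```

View pics/m7.png

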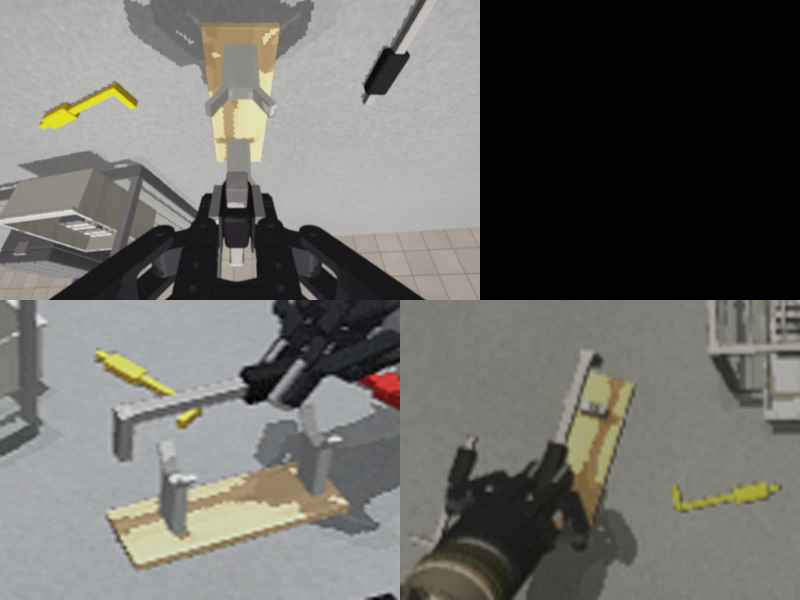

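Hook, forks and prediction agree within about 1.5 px (shank end at scene (359,245), predicted (360.5,246.5)), so the hook has not slipped. I'll lower it into the notches.

jog_arm:
  motion: [0.045,0.008,0.06,0,0,0,0,0.09,0.008,0.12,0,0,0,0,0.12,0.008,0.165,0,0,0,0,0.12,0.008,0.165,0,0,0,0,0.12,0.008,0.165,0,0,0,0]

```text
clock: 13.12
tcp_pos: [0.4935, 0.3201, 0.0662]
orientation: [0.3, 0.112, 0.947, -0.036]
wrist_force: [-0.1, 0.4, -1.6]
finger_gap: 0.0153
grip_force: 61.0
```

```bash
python3 - <<'E'
from h import *
hpose(); hook(O+[0,0,.008],Y);hook(O+[0,0,.001],Y)
E
```

```text
hook [0.4846 0.3217 0.0808] tip [0.5964 0.2949 0.0459] yaw -0.2355 pitch -0.0007 j3 -0.666 F [-0.1  0.4 -1.6] 13.125
[0.4838 0.3207 0.068 ] -0.2365 -> [0.039, -0.006, 0.051] [0.001, 0.0, -0.0] rows>= 0.2
[0.4838 0.3207 0.061 ] -0.2365 -> [0.059, -0.006, 0.08] [0.001, 0.0, -0.0] rows>= 0.3
```

jog_arm:
  motion: [0.015,-0.006,0.02,0,0,0,0,0.03,-0.006,0.04,0,0,0,0,0.045,-0.006,0.06,0,0,0,0,0.059,-0.006,0.08,0,0,0,0,0.059,-0.006,0.08,0,0,0,0,0.059,-0.006,0.08,0,0,0,0]

```text
clock: 13.88
tcp_pos: [0.4923, 0.3188, 0.0455]
orientation: [0.299, 0.112, 0.947, -0.037]
wrist_force: [0.5, -0.4, -0.7]
finger_gap: 0.0154
grip_force: 61.2
```

```bash
python3 - <<'E'
from h import *
hpose(); s=cur()[2]; print(s["grip_force"])
E
```

```text
hook [0.4834 0.3204 0.0602] tip [0.5952 0.2936 0.0251] yaw -0.2353 pitch 0.0003 j3 -0.691 F [ 0.5 -0.4 -0.7] 13.875
61.22560501098633
```

jog_arm:
  motion: [0,0,0,0,0,0,1,0,0,0,0,0,0,1,0,0,0,0,0,0,1,0,0,0,0,0,0,1,0,0,0,0,0,0,1,0,0,0,0,0,0,1,0,0,-0.1,0,0,0,1,0,0,-0.25,0,0,0,1,0,0,-0.45,0,0,0,1,0,0,-0.6,0,0,0,1,0,0,-0.75,0,0,0,1,0,0,-0.75,0,0,0,1]

```text
clock: 15.38
tcp_pos: [0.4088, 0.3408, 0.1707]
orientation: [0.301, 0.112, 0.946, -0.035]
wrist_force: [0.5, -0.2, -0.5]
finger_gap: 0.0855
grip_force: 0.0
```

```bash
python3 - <<'E'
from h import *
s=cur()[2];print(s["finger_gap"],s["clock"])
im=read_camera("wrist")[:,:,::-1]; tp=read_camera("top")[:,:,::-1]; sc=read_camera("scene")[:,:,::-1]
out=np.zeros((600,800,3),np.uint8)
out[:300,:400]=cv2.resize(im[50:290,160:480],(400,300)); out[:300,400:]=cv2.resize(tp[55:255,200:467],(400,300),interpolation=cv2.INTER_CUBIC); out[300:,:400]=cv2.resize(sc[210:310,320:453],(400,300),interpolation=cv2.INTER_CUBIC); out[300:,400:]=cv2.resize(sc[110:310,130:397],(400,300),interpolation=cv2.INTER_CUBIC)
cv2.imwrite("pics/m8.png",out); cv2.imwrite("pics/t8.png",tp)
E
```

```text
0.08547161049144754 15.375
```

View pics/m8.png

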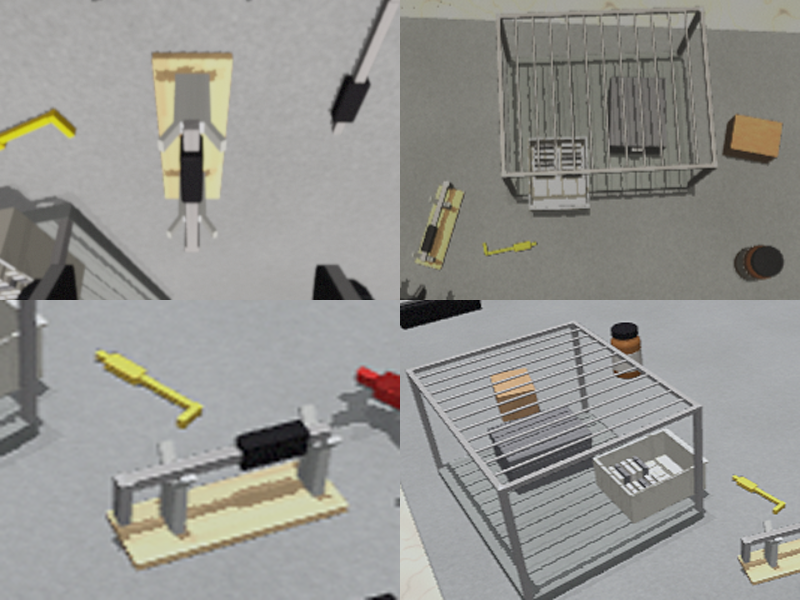

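The hook lies in both forks, the tray's lip sticks out past the deck, the bystanders have not moved, and the hand is clear. Handing in.

```bash
python3 -c "
from workcell import env
print(env.hand_in())"
```

```text
the job is handed in; nothing more can be done
None
```

I dragged the tray out with the hook until its lip stood about 4 cm past the deck's front edge by the camera measurements, laid the hook back in both forks and let go, and handed the job in after about 15 s of the 61 s (no verdict was returned).

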